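# Weigh a printed bracket on the hook scale and hold the reading

## Task

Hang the dark metal bracket by its eye on the hook of the spring scale, between the red disc and the upturned tip, lowering it gently until the scale carries it (no drop or bounce), and let go. When it hangs still, press the blue hold button on the readout all the way down and release it. It is a 10-newton scale, so never push or pull its hook or column with more than that, and leave the gear, the load cell and the resin bottle where they are.

Things in the scene. Friction and masses are not known exactly. Their poses are not given: they have to be found in the camera images.
- scale: Column spring scale, fixed to the bench: base plate 150 x 130 x 14 mm, aluminium column 46 x 46 mm, 292 mm tall (black cap 50 x 50). Origin: centre of the underside. A round steel hook arm, 8 mm in diameter, sticks out level along the scale's own -x axis (at y = 0), from the column face 23 mm out to 133 mm from the origin. It moves only straight up and down on its spring and is rigid sideways.
- seat (a point): Fixed point of the scale at the seat's middle, 115 mm out along -x, 200 mm above the bench; axes as the scale's. NOT the true height: the zero setting puts the unloaded arm's axis anywhere from 35 mm below to 35 mm above this point, constant in a run; find it by touch (say on top of the red disc, 18 mm above the arm's axis) or by sight.
- disc (a point): Fixed point of the scale at the red disc's middle, 102 mm out, 200 mm up; like the seat it does not follow the arm's height. The disc is 36 mm in diameter, 6 mm thick (99 to 105 mm out), centred on the arm. The free seat runs from 105 to 125 mm out; then the upturned square tip, 8 x 8 mm, flat-ended, centred 129 mm out, rising to 10 mm above the arm's axis.
- hook (a joint): The scale's reading: how far the hook arm has been pulled down from its unloaded height, in m (0 unloaded, positive down, stop at 0.035, and at -0.006 upward). Spring stiffness 600 N/m, lightly damped: it bounces for a second or two when let go abruptly.
- bracket_mid (a point): Centre of the dark metal-printed bracket, 47.5 mm above its underside, standing upright; 0.27 to 0.45 kg. Base flange 50 (x) x 62 (y) x 10 mm, low block 30 x 46 mm up to 22 mm, then an upright lug 10 mm thick (x) and 46 mm wide (y) up to 95 mm, in the middle. Own z is up, x is the axis of the eye, y runs along the lug's width. Symmetric in x and y.
- bracket_eye (a point): Centre of the round eye, a through hole 22 mm in diameter along the bracket's x axis through the lug, 61.5 mm above the underside (33.5 mm below the lug's top).
- bracket: The same bracket; origin at the centre of its underside.
- readout: White readout box, fixed: 120 (x) x 160 (y) x 36 mm, origin at the centre of its underside, z up, dark screen on its +x half.
- hold_top (a point): Centre of the top of the round blue hold button on the readout, 28 mm in diameter, pressed straight down.
- hold (a joint): Travel of the hold button in m: 0 up, 0.006 fully down, spring return, 4 N when fully down.
- gear_mid (a point): Bystander: centre of a dark helical gear, 78 mm in diameter, 42 mm tall, 21 mm above its underside.
- load_cell_mid (a point): Bystander: centre of an aluminium load cell lying flat, block 50 x 60 x 26 mm with brass rings at both ends (134 mm over all along its y), 13 mm above its underside.
- resin_mid (a point): Bystander: centre of a grey resin bottle, 70 mm in diameter, about 170 mm tall, 85 mm above its underside.
Not all that is in view belongs to the job. Of the things that look like the readout, take the one that is nearest to the robot's base at the start. What is shaped like the bracket but brown is not meant.

How it is judged (in metres and radians):
On the way, in this order (a step that is already met when the one before it is completed fails the run):
1. the bracket hangs by its eye on the hook's seat, released and at rest, before the button is pressed (x of bracket_eye in the frame of scale between -0.124 and -0.106 m and y of bracket_eye in the frame of scale between -0.01 and 0.01 m and z of bracket_eye in the frame of scale between 0.135 and 0.235 m and angle between bracket_eye's own z axis and vertical below 0.2 rad and contact force between scale and bracket above 1.5 N and value of joint hook above 0.003 m and contact force between each of the arm, the fingers and bracket below 0.05 N and linear speed of bracket below 0.02 m/s and angular speed of bracket below 0.4 rad/s and value of joint hold below 0.002 m), for 0.5 s.
2. the hold button is pressed down while the bracket hangs still (x of bracket_eye in the frame of scale between -0.124 and -0.106 m and y of bracket_eye in the frame of scale between -0.01 and 0.01 m and z of bracket_eye in the frame of scale between 0.135 and 0.235 m and angle between bracket_eye's own z axis and vertical below 0.2 rad and contact force between scale and bracket above 1.5 N and value of joint hook above 0.003 m and contact force between each of the arm, the fingers and bracket below 0.05 N and linear speed of bracket below 0.02 m/s and angular speed of bracket below 0.4 rad/s and value of joint hold above 0.0045 m), for 0.05 s.
At the end, for the whole second after the job is handed in: The bracket hangs by its eye on the hook (eye centre within 9 mm of the seat's middle along the arm and 10 mm across it), within 0.2 rad of upright, untouched and at rest (below 20 mm/s and 0.4 rad/s), the scale showing its weight, and the hold button is up again (all of step 1).
It fails at once if the scale (hook or column) is pushed or pulled with more than 10 N (contact force between scale and anything else above 10 N).
It fails at once if the hook is jerked or the bracket dropped on it (hook faster than 0.15 m/s) (velocity of joint hook above 0.15 m/s or velocity of joint hook below -0.15 m/s).
It fails at once if the hold button is pressed while the bracket is not hanging still and released on the hook (value of joint hold above 0.0045 m and not (x of bracket_eye in the frame of scale between -0.124 and -0.106 m and y of bracket_eye in the frame of scale between -0.01 and 0.01 m and z of bracket_eye in the frame of scale between 0.135 and 0.235 m and angle between bracket_eye's own z axis and vertical below 0.2 rad and contact force between scale and bracket above 1.5 N and value of joint hook above 0.003 m and contact force between each of the arm, the fingers and bracket below 0.05 N and linear speed of bracket below 0.02 m/s and angular speed of bracket below 0.4 rad/s)).
It fails at once if a bystander (gear, load cell, resin bottle) is moved by more than 20 mm (distance of any of gear_mid, load_cell_mid, resin_mid from where it was at the start of the episode above 0.02 m).
It also fails if it takes over 72 s, if anything falls off the work surface, if the arm or the gripper's body presses on something with over 40 N, if the wrist force passes 120 N, or if a joint passes its speed limit or range.

## Robot

A 6-joint arm with a two-finger parallel gripper is mounted at the origin on the work surface. World frame = base frame: x ahead of the robot, y to its left, z up, the work surface at z = 0. Lengths are in mm, angles in rad, forces in N, time in s.
With the tool pointing down it reaches from about 350 to 775 mm from the base axis. Payload 7.3 kg.
Tool frame: the origin (TCP) lies on the centre line of the jaws, within the pads' length; the fingertips stand 17 mm ahead of it and the grasp point (between the pads) lies 2 mm behind it; z points along the fingers, y is the line along which they close (so a half turn about z gives the same grasp; the last joint's range is limited). The gripper opens to 92 mm and grips with 3 to 60 N. Pads are 19 mm wide; open, the fingers measure 130 mm over their backs; the gripper's body (75 mm by 190 mm) begins 47 mm behind the grasp point.
Start: joints at [-1.416, 0.342, 1.524, -0, 1.275, -0.146], TCP at [155.571, -501.439, 243.741] pointing down, gripper open.
Joint ranges: [-2.53, 2.53], [-0.77, 2.02], [0.04, 2.7], [-1, 4.14], [0.28, 2.66], [-3.11, 3.11]. Speed limits (rad/s): [2.57, 2.57, 3.14, 3.14, 3.14, 3.14].

## Interface

Orientations are given as [roll, pitch, yaw] about the fixed x, y, z axes, in that order (R = Rz(yaw) Ry(pitch) Rx(roll)).
In Python, from plant import bot gives the robot as it stands. The module is installed in compiled form; this text tells all that it offers.
- The arm moves only by the shell command python3 -m pendant 'ROWS'. ROWS is JSON, a list of rows, each a list of 3 entries, a list of its own where there are three numbers: the shift along the world's x, y, z as a fraction of full scale, then the turn, a rotation vector about the world's x, y, z as a fraction of full scale, then the opening, from -1 (shut) to 1 (fully open), so that 0 is half open. In form: [[[tx, ty, tz], [rx, ry, rz], claw], ...]. A call has exactly 10 rows; each row shifts and turns the commanded pose from where the row before left it; what a row does not reach is not made up. Full scale, the value 1, is 30 mm for a shift and 0.12 rad for a turn. A row lasts 1/12 s, in which the tool goes at most 41.7 mm and 7.16 degrees, less where a joint would pass 70% of its speed; a pose out of reach is approached as far as the arm can. A call with a number of a shift or a turn outside -1 to 1 is refused whole. A call with a gripper value outside its range is refused whole. The fingers move at their own pace and stop on an object; the grip force is fixed at half the most. Time passes only in rows, so rows that do not move let the fingers close, or fill a call up. It gives the time, the measured TCP pose, the force, the opening and the grip force at its end, in the units of the state.
- bot.get_obs(): the state, without advancing time (a new reading comes with each control period).
- bot.capture(name): name is "side" or "top"; returns the picture (420x560x3 uint8, blue, green, red); there is no depth.
- bot.camera_params(name): a dict with "fovy" (degrees; the focal length in pixels is half the picture's height over the tangent of half this angle, whatever the lens; pixels are square), "cx", "cy" (the principal point, pixels), "distortion" ([k1, k2, p1, p2, k3] as OpenCV has them; the pictures are not rectified), "camera_from_world" (4x4, takes a point from world to camera coordinates). Camera axes: x right, y down, z forward; pixel columns grow to the right and rows downward; lengths in mm; the calibration is good to about 2 mm. A picture is of the moment at which its call begins. camera_params takes no time and is no camera call.
- bot.close_job(): hands the job in; it is judged then, once.
The state is a dict: "time": time; "joint_positions": joint angles; "dq": joint speeds; "tau": joint torques, N m; "tool_pos": TCP position; "tcp_rot": TCP orientation; "contact_force": force on the tool from outside, world axes, zero at the start; "moment": the same for the moment, N m; "grip_width": finger opening in mm; "finger_force": force on a finger pad.
Only numpy, scipy, OpenCV 4.12 (cv2) and the standard library are available. Lean on these libraries where they do the work, as an engineer would, in place of code of your own. Each camera call takes 0.05 s, during which the arm holds its last target. There are 200 camera calls.

## Working session

There is one attempt and no reset: what is moved stays moved. The work goes in short steps, Python scripts to look and compute and a shell command to move; the robot and the scene stay as the last step left them, time stands still between calls to the robot, and variables do not carry over. Pictures are saved under pics/ and viewed, at most 10 in all, crops included, and the job is handed in when it is done.

```bash
mkdir -p pics
cat > h.py <<'E'
import numpy as np, cv2
from plant import bot
def cam(n):
    p=bot.camera_params(n); f=210/np.tan(np.radians(p['fovy'])/2)
    K=np.array([[f,0,p['cx']],[0,f,p['cy']],[0,0,1]]); return K,np.array(p['distortion'],float),np.array(p['camera_from_world'])
def ray(n,uv):
    K,d,T=cam(n); x=cv2.undistortPoints(np.array([[uv]],float),K,d)[0,0]
    R=T[:3,:3]; o=-R.T@T[:3,3]; return o,R.T@np.array([x[0],x[1],1.])
def plane(n,uv,z):
    o,v=ray(n,uv); return o+v*(z-o[2])/v[2]
def proj(n,P):
    K,d,T=cam(n); return cv2.projectPoints(np.array(P,float).reshape(-1,1,3),cv2.Rodrigues(T[:3,:3])[0],T[:3,3],K,d)[0][:,0]
def tri(a,ua,b,ub):
    o1,v1=ray(a,ua);o2,v2=ray(b,ub)
    s=np.linalg.lstsq(np.c_[v1,-v2],o2-o1,rcond=None)[0]
    p,q=o1+s[0]*v1,o2+s[1]*v2; return (p+q)/2,np.linalg.norm(p-q)
E
python3 - <<'E'
from h import *
for n in('side','top'):
    cv2.imwrite(f'pics/{n}0.png',bot.capture(n)); K,d,T=cam(n); print(n,K[0,0],d,-T[:3,:3].T@T[:3,3],T[:3,:3].round(2).tolist())
o=bot.get_obs();print(o)
E
```

```text
side 419.43026352590414 [-0.07633662  0.          0.          0.          0.        ] [-207.20666969  643.08352458 1107.39668862] [[-0.71, -0.71, 0.02], [-0.46, 0.44, -0.77], [0.53, -0.55, -0.64]]
top 389.7634685642059 [-0.02827033  0.          0.          0.          0.        ] [ 344.50687459 -182.77625703 1283.98496757] [[0.0, -1.0, -0.01], [-0.98, 0.0, -0.18], [0.18, 0.01, -0.98]]
{'time': 0.1, 'joint_positions': array([-1.41603323e+00,  3.42643670e-01,  1.52491359e+00, -1.69138675e-05,
        1.27539950e+00, -1.46034953e-01]), 'dq': array([-0.00034248, -0.00161872,  0.00012147, -0.00047452, -0.00120308,
        0.00093441]), 'tau': array([ 1.62951183e-03, -4.32003021e+01, -2.44695085e+01,  7.19797821e-02,
        5.26586850e-02, -4.57629608e-05]), 'tool_pos': array([ 155.49478574, -501.09103904,  243.12206891]), 'tcp_rot': array([-3.14024071e+00, -1.82498411e-04,  3.00802862e-01]), 'contact_force': array([-0.67082259,  0.24527111,  1.74627531]), 'moment': array([0.00636335, 0.05494027, 0.01054471]), 'finger_force': 0.0, 'grip_width': 91.65613161969529}
```

View pics/side0.png

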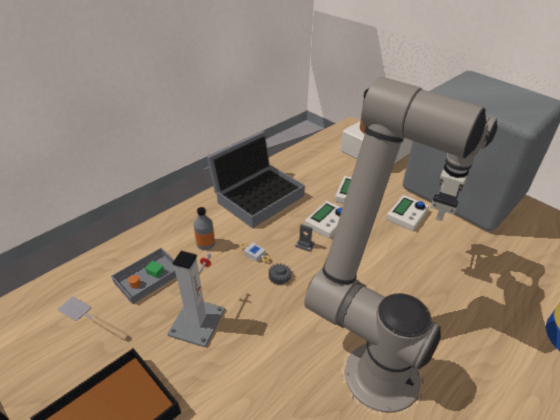

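View pics/top0.png

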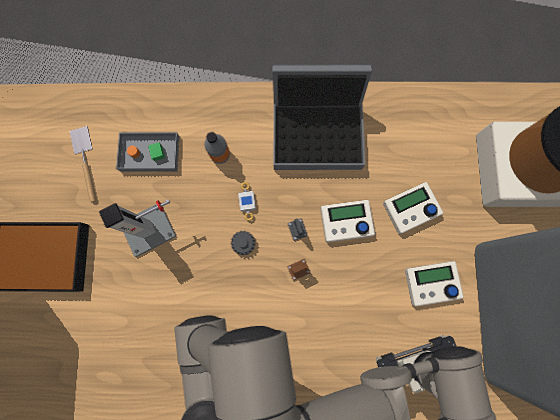

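The side view shows the scale with its red disc at (205,262), the dark bracket at (305,237) and the gear at (280,274). In the top view there are three readouts at (348,222), (414,208) and (434,284). The dark bracket is at (297,229), the brown one at (300,270), and the scale hook at about (155,206). I'll enlarge a crop and measure the distances.

Run:
```python
from h import *
im=cv2.imread('pics/top0.png'); s=cv2.imread('pics/side0.png')
for uv in[(348,222),(414,208),(434,284)]:
    p=plane('top',uv,36);print('readout',uv,p.round(),np.hypot(p[0],p[1]).round())
for uv in[(297,229),(300,270),(244,243),(247,201),(217,147)]: print(uv,plane('top',uv,20).round())
# blue buttons
for n,i in(('top',im),('side',s)):
    h=cv2.cvtColor(i,cv2.COLOR_BGR2HSV)
    for nm,lo,hi in(('blue',(105,150,60),(125,255,255)),('red',(0,170,90),(6,255,255)),('red2',(172,150,90),(180,255,255))):
        m=cv2.inRange(h,lo,hi);k,_,st,c=cv2.connectedComponentsWithStats(m)
        for j in range(1,k):
            if st[j,4]>12: print(n,nm,st[j],c[j].round(1))
a=cv2.resize(im[190:310,190:390],None,fx=4,fy=4,interpolation=2)[:,:800]
b=cv2.resize(im[180:270,80:220],None,fx=4,fy=4,interpolation=2)
c=cv2.resize(s[215:275,255:345],None,fx=4,fy=4,interpolation=2)
d=cv2.resize(s[235:350,160:235],None,fx=3,fy=3,interpolation=2)
cv2.imwrite('pics/a.png',a)
W=np.zeros((600,800,3),np.uint8);W[:360,:560]=b;W[360:600,:360]=c;W[:345,565:790]=d
cv2.imwrite('pics/b.png',W)
```

```text
readout (348, 222) [ 534. -394.   36.] 664.0
readout (414, 208) [ 580. -611.   36.] 842.0
readout (434, 284) [ 336. -660.   36.] 740.0
(297, 229) [ 513. -230.   20.]
(300, 270) [ 381. -239.   20.]
(244, 243) [467. -57.  20.]
(247, 201) [607. -65.  20.]
(217, 147) [795.  41.  20.]
top blue [242 196  10   9  72] [246.3 200.2]
top blue [427 205  10   9  65] [431.2 208.7]
top blue [358 223  10   8  63] [362.7 226.6]
top blue [447 286  11  10  79] [452.3 290.6]
top red [156 201   7  10  22] [158.5 205.2]
side blue [417 202   7   5  27] [420.  204.1]
side blue [337 208   4   5  13] [338.6 210.2]
side blue [251 247   8   6  26] [254.4 249.2]
side blue [547 314  13  36 272] [553.3 331.8]
side red [201 258   9   8  35] [205.3 261.1]
```

View pics/a.png

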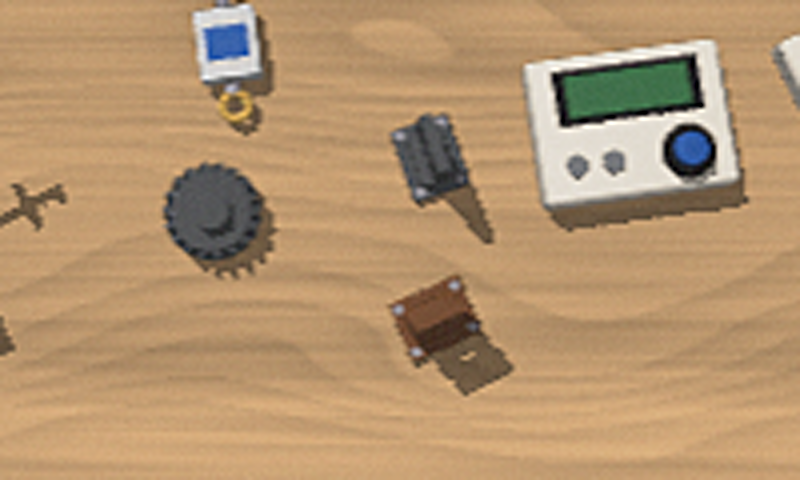

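View pics/b.png

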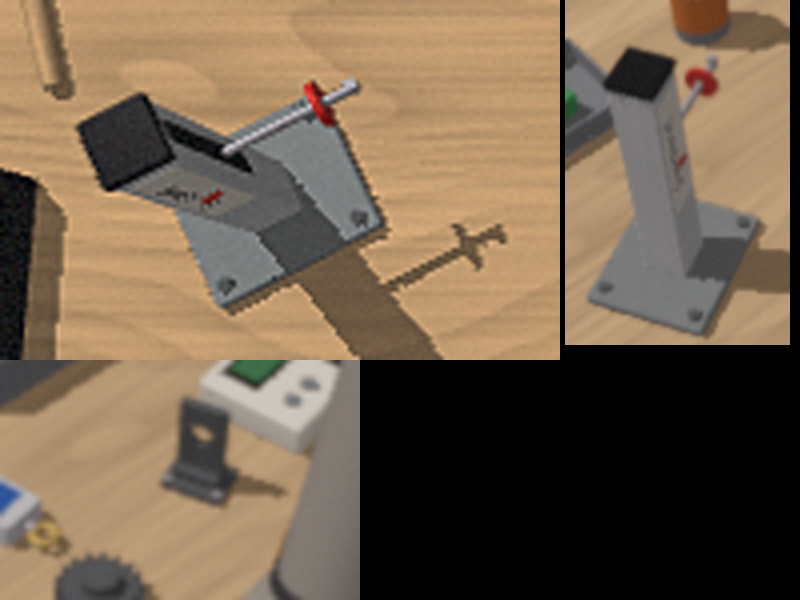

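The crops settle two choices:
- **Bracket:** the upright dark one with the eye, top-view (297,229). It isn't the brown one at (300,270).
- **Readout:** of the three, the one at (348,222) is nearest the base (664 mm, against 740 and 842). Its button is at (362.7,226.6).

The hook points away from the column, toward image right and slightly up.

Run:
```python
from h import *
im=cv2.imread('pics/top0.png'); s=cv2.imread('pics/side0.png')
A=lambda x,y:(x/4+190-.4,y/4+190-.4); B=lambda x,y:(x/4+80-.4,y/4+180-.4)
P=np.array([plane('top',A(*q),10) for q in[(390,132),(445,115),(469,190),(417,204)]]);print('flange',P.round().tolist(),P.mean(0).round(1),np.linalg.norm(np.roll(P,-1,0)-P,axis=1).round())
L=np.array([plane('top',A(*q),95) for q in[(425,118),(455,178)]]);print('lug',L.round(),L.mean(0).round(1),np.linalg.norm(L[1]-L[0]))
C=np.array([plane('top',B(*q),292) for q in[(78,125),(145,93),(175,157),(108,190)]]);print('cap',C.round().tolist(),C.mean(0).round(1),np.linalg.norm(np.roll(C,-1,0)-C,axis=1).round())
Q=np.array([plane('top',B(*q),14) for q in[(385,225),(222,304)]]);Q2=plane('top',B(302,95),14);print('base',Q.round().tolist(),Q2.round(),np.linalg.norm(Q[0]-Q[1]),np.linalg.norm(Q[0]-Q2), ((Q2+Q[1])/2).round(1))
# red masks looser
def red(i):
    b,g,r=[i[...,k].astype(int) for k in range(3)];return ((r>110)&(r-g>80)&(r-b>80)).astype(np.uint8)
c=[]
for n,i in(('top',im),('side',s)):
    k,_,st,ce=cv2.connectedComponentsWithStats(red(i))
    for j in range(1,k):
        if st[j,4]>15: print(n,st[j],ce[j].round(1))
print(tri('top',(158.9,205.4),'side',(205.3,261.1)))
print('button',plane('top',(362.7,226.6),40),tri('top',(362.7,226.6),'side',(338.6,210.2)))
```

```text
flange [[536.0, -198.0, 10.0], [550.0, -243.0, 10.0], [488.0, -262.0, 10.0], [476.0, -220.0, 10.0]] [ 512.4 -230.8   10. ] [48. 65. 44. 63.]
lug [[ 534. -224.   95.]
 [ 487. -246.   95.]] [ 510.7 -235.1   95. ] 51.777289737289884
cap [[524.0, 297.0, 292.0], [546.0, 254.0, 292.0], [503.0, 231.0, 292.0], [481.0, 273.0, 292.0]] [513.6 263.6 292. ] [48. 48. 48. 49.]
base [[491.0, 168.0, 14.0], [426.0, 299.0, 14.0]] [600. 243.  14.] 146.1589412402622 132.46573570528463 [513.  271.1  14. ]
top [127 146  10   9  71] [131.4 150. ]
top [156 200   5  10  24] [158.  204.5]
side [201 258   9   8  38] [205.2 260.8]
(array([561.4051626 , 177.64281062, 174.6873859 ]), np.float64(0.5021721811279289))
button [ 518.21365387 -440.58098776   40.        ] (array([ 520.57321333, -437.45161825,   45.05631473]), np.float64(7.410956648428815))
```

Measured so far:
- **Disc:** about (561,178,175), 100 mm from the scale centre (102 expected), with the arm heading about -62°.
- **Bracket:** about (512,-231), with its lug along about 18.5°.
- **Button:** about (518,-440).

First I'll find the hook height by touching the top of the disc with closed fingers.

```bash
R='[[0.56,0.94,0],[0,0,0.6],-1]'; python3 -m pendant '[[[0.56,0.94,0],[0,0,0.6],-1],[[0.56,0.94,0],[0,0,0.6],-1],[[0.56,0.94,0],[0,0,0.6],-1],[[0.56,0.94,0],[0,0,0.6],-1],[[0.56,0.94,0],[0,0,0.6],-1],[[0.56,0.94,0],[0,0,0.6],-1],[[0.56,0.94,0],[0,0,0.6],-1],[[0.56,0.94,0],[0,0,0.6],-1],[[0.56,0.94,0],[0,0,0.6],-1],[[0.56,0.94,0],[0,0,0.6],-1]]'
python3 -m pendant '[[[0.56,0.94,0],[0,0,0.6],-1],[[0.56,0.94,0],[0,0,0.6],-1],[[0.56,0.94,0],[0,0,0.6],-1],[[0.56,0.94,0],[0,0,0.6],-1],[[0.56,0.94,0],[0,0,0.6],-1],[[0.56,0.94,0],[0,0,0.6],-1],[[0.56,0.94,0],[0,0,0.6],-1],[[0.56,0.94,0],[0,0,0.6],-1],[[0.56,0.94,0],[0,0,0.6],-1],[[0,0,0],[0,0,0],-1]]'
```

```text
time: 0.93
tool_pos: [323.9, -217.8, 243.6]
tcp_rot: [-3.141, -0.0, 1.024]
contact_force: [0.6, 0.1, 0.0]
grip_width: 29.7
finger_force: 0.0
time: 1.77
tool_pos: [476.6, 38.5, 243.3]
tcp_rot: [3.141, -0.002, 1.676]
contact_force: [-1.7, 0.4, 0.0]
grip_width: 0.1
finger_force: 0.0
```

```bash
python3 -m pendant '[[[0.57,0.93,0],[0,0,0.63],-1],[[0.57,0.93,0],[0,0,0.63],-1],[[0.57,0.93,0],[0,0,0.63],-1],[[0.57,0.93,0],[0,0,0.63],-1],[[0.55,0.91,0],[0,0,0.6],-1],[[0,0,-0.2],[0,0,0],-1],[[0,0,-0.2],[0,0,0],-1],[[0,0,-0.1],[0,0,0],-1],[[0,0,0],[0,0,0],-1],[[0,0,0],[0,0,0],-1]]'
python3 - <<'E'
from h import *
i=bot.capture('top');s=bot.capture('side')
for k in range(4):
    o=bot.get_obs();print(o['time'],o['tool_pos'].round(1),o['tcp_rot'].round(3),o['contact_force'].round(2))
W=np.zeros((300,800,3),np.uint8);W[:,:400]=cv2.resize(i[170:245,110:210],None,fx=4,fy=4,interpolation=2);W[:,400:]=cv2.resize(s[215:290,160:260],None,fx=4,fy=4,interpolation=2)
cv2.imwrite('pics/c.png',W)
E
```

```text
time: 2.6
tool_pos: [559.2, 172.1, 228.7]
tcp_rot: [-3.141, -0.0, 2.041]
contact_force: [0.5, -1.0, 1.0]
grip_width: 0.7
finger_force: 0.0
2.7 [559.6 172.3 229.3] [3.141 0.    2.042] [ 0.4   0.49 -0.42]
2.7 [559.6 172.3 229.3] [3.141 0.    2.042] [ 0.4   0.49 -0.42]
2.7 [559.6 172.3 229.3] [3.141 0.    2.042] [ 0.4   0.49 -0.42]
2.7 [559.6 172.3 229.3] [3.141 0.    2.042] [ 0.4   0.49 -0.42]
```

View pics/c.png

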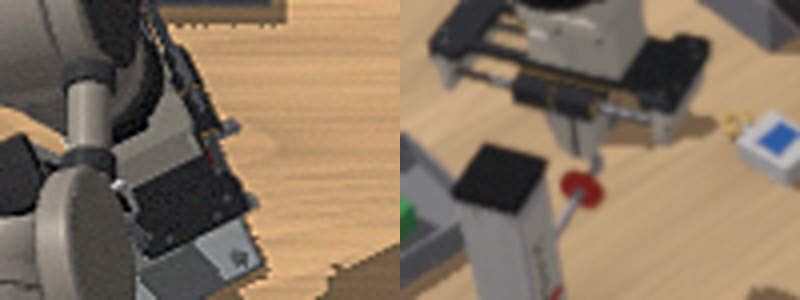

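The closed fingers stand over the disc in the side crop (disc at about (205,262) full-frame, fingertips just above it). I'll lower in stages.

```bash
python3 -m pendant '[[[0,0,-0.1],[0,0,0],-1],[[0,0,-0.1],[0,0,0],-1],[[0,0,-0.1],[0,0,0],-1],[[0,0,-0.1],[0,0,0],-1],[[0,0,-0.1],[0,0,0],-1],[[0,0,-0.1],[0,0,0],-1],[[0,0,0],[0,0,0],-1],[[0,0,0],[0,0,0],-1],[[0,0,0],[0,0,0],-1],[[0,0,0],[0,0,0],-1]]'
cat > smp.py <<'E'
from h import *
F=[];Z=[]
for k in range(6):
    bot.capture('top');o=bot.get_obs();F.append(o['contact_force']);Z.append(o['tool_pos'])
print(np.mean(F,0).round(2),np.std(F,0).round(2),np.mean(Z,0).round(2),o['time'])
E
python3 smp.py
```

```text
time: 3.53
tool_pos: [559.8, 173.3, 210.9]
tcp_rot: [3.141, 0.0, 2.043]
contact_force: [0.1, 0.4, -0.3]
grip_width: 0.6
finger_force: 0.0
[ 0.07  0.1  -0.12] [0.58 0.55 0.45] [559.74 173.28 210.89] 3.8333
```

```bash
python3 -m pendant '[[[0,0,-0.05],[0,0,0],-1],[[0,0,-0.05],[0,0,0],-1],[[0,0,-0.05],[0,0,0],-1],[[0,0,-0.05],[0,0,0],-1],[[0,0,0],[0,0,0],-1],[[0,0,0],[0,0,0],-1],[[0,0,0],[0,0,0],-1],[[0,0,0],[0,0,0],-1],[[0,0,0],[0,0,0],-1],[[0,0,0],[0,0,0],-1]]'; python3 smp.py
```

```text
time: 4.67
tool_pos: [559.7, 173.3, 204.8]
tcp_rot: [3.141, 0.0, 2.043]
contact_force: [-0.2, 0.2, 1.6]
grip_width: 0.6
finger_force: 0.6
[0.11 0.01 1.11] [0.51 0.22 0.32] [559.69 173.25 204.78] 4.9667
```

```bash
python3 -m pendant '[[[0,0,-0.05],[0,0,0],-1],[[0,0,-0.05],[0,0,0],-1],[[0,0,-0.04],[0,0,0],-1],[[0,0,0],[0,0,0],-1],[[0,0,0],[0,0,0],-1],[[0,0,0],[0,0,0],-1],[[0,0,0],[0,0,0],-1],[[0,0,0],[0,0,0],-1],[[0,0,0],[0,0,0],-1],[[0,0,0],[0,0,0],-1]]'; python3 smp.py
```

```text
time: 5.8
tool_pos: [559.7, 173.2, 200.6]
tcp_rot: [3.141, 0.0, 2.043]
contact_force: [-0.1, -1.4, 3.1]
grip_width: 0.9
finger_force: 1.7
[-0.28 -0.31  3.28] [0.28 0.31 0.37] [559.71 173.26 200.57] 6.1
```

Both depths give contact with the fingertips at about 189.5, so the unloaded arm axis is at about 171.5 mm. Next I'll lift off gently and go to the bracket.

```bash
python3 -m pendant '[[[0,0,0.1],[0,0,0],-1],[[0,0,0.15],[0,0,0],-1],[[0,0,0.2],[0,0,0],-0.5],[[-0.1,-0.9,0.2],[0,0,-0.09],1],[[-0.11,-0.97,0],[0,0,-0.09],1],[[-0.11,-0.97,0],[0,0,-0.09],1],[[-0.11,-0.97,0],[0,0,-0.09],1],[[-0.11,-0.97,0],[0,0,-0.09],1],[[-0.11,-0.97,0],[0,0,-0.09],1],[[-0.11,-0.97,0],[0,0,-0.09],1]]'
python3 -m pendant '[[[-0.11,-0.97,0],[0,0,-0.09],1],[[-0.11,-0.97,0],[0,0,-0.09],1],[[-0.11,-0.97,0],[0,0,-0.09],1],[[-0.11,-0.97,0],[0,0,-0.09],1],[[-0.11,-0.9,0],[0,0,-0.09],1],[[-0.11,-0.9,0],[0,0,-0.09],1],[[-0.11,-0.9,0],[0,0,-0.09],1],[[0,0,0],[0,0,0],1],[[0,0,0],[0,0,0],1],[[0,0,0],[0,0,0],1]]'
python3 - <<'E'
from h import *
i=bot.capture('top');s=bot.capture('side');o=bot.get_obs();print(o['tool_pos'].round(1),o['tcp_rot'].round(3),proj('side',[512,-232,95]),proj('side',o['tool_pos']))
cv2.imwrite('pics/d.png',np.hstack([cv2.resize(i[180:280,250:350],None,fx=4,fy=4,interpolation=2),cv2.resize(s[170:270,255:355],None,fx=4,fy=4,interpolation=2)]))
E
```

```text
time: 6.93
tool_pos: [536.4, -29.5, 220.3]
tcp_rot: [-3.141, -0.0, 1.967]
contact_force: [0.4, -0.1, -0.9]
grip_width: 49.6
finger_force: 0.0
time: 7.77
tool_pos: [513.6, -225.2, 220.0]
tcp_rot: [-3.142, -0.001, 1.892]
contact_force: [0.4, -0.4, 0.0]
grip_width: 91.8
finger_force: 0.0
[ 513.9 -224.6  220.1] [ 3.141 -0.     1.893] [[307.03148129 225.96566471]] [[307.28592569 199.44591331]]
```

View pics/d.png

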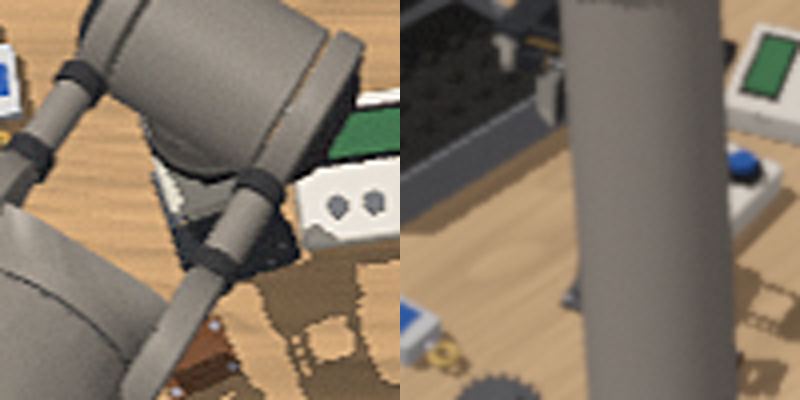

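The arm hides the bracket in both views (top and side crops), so I'll rely on the first measurement, which leaves ±20 mm of room in the opening. Going down and gripping.

```bash
python3 -m pendant '[[[-0.07,-0.27,-0.6],[0,0,0],1],[[0,0,-0.6],[0,0,0],1],[[0,0,-0.6],[0,0,0],1],[[0,0,-0.6],[0,0,0],1],[[0,0,-0.6],[0,0,0],1],[[0,0,-0.6],[0,0,0],1],[[0,0,-0.5],[0,0,0],1],[[0,0,-0.4],[0,0,0],1],[[0,0,-0.2],[0,0,0],1],[[0,0,0],[0,0,0],1]]'
python3 -m pendant '[[[0,0,0],[0,0,0],-0.3],[[0,0,0],[0,0,0],-0.4],[[0,0,0],[0,0,0],-0.6],[[0,0,0],[0,0,0],-1],[[0,0,0],[0,0,0],-1],[[0,0,0],[0,0,0],-1],[[0,0,0],[0,0,0],-1],[[0,0,0],[0,0,0],-1],[[0,0,0],[0,0,0],-1],[[0,0,0],[0,0,0],-1]]'
```

```text
time: 8.7
tool_pos: [511.3, -232.5, 77.9]
tcp_rot: [-3.14, -0.002, 1.893]
contact_force: [-0.6, -0.4, 0.2]
grip_width: 92.2
finger_force: 0.0
time: 9.53
tool_pos: [512.4, -234.0, 79.5]
tcp_rot: [3.14, 0.001, 1.892]
contact_force: [3.9, 2.0, 2.4]
grip_width: 46.0
finger_force: 29.6
```

Gripped at 46.0 mm, which matches the lug width. I'll lift and carry it to a standoff outside the hook tip.

```bash
python3 -m pendant '[[[0,0,0.4],[0,0,0],-1],[[0,0,0.8],[0,0,0],-1],[[0,0,0.8],[0,0,0],-1],[[0,0,0.8],[0,0,0],-1],[[0.1,0.4,0.8],[0,0,0],-1],[[0.2,0.8,0.18],[0,0,0.1],-1],[[0.2,0.8,0],[0,0,0.1],-1],[[0.2,0.8,0],[0,0,0.1],-1],[[0.2,0.8,0],[0,0,0.1],-1],[[0.2,0.8,0],[0,0,0.1],-1]]'
python3 -m pendant '[[[0.2,0.8,0],[0,0,0.1],-1],[[0.2,0.8,0],[0,0,0.1],-1],[[0.2,0.8,0],[0,0,0.1],-1],[[0.2,0.8,0],[0,0,0.1],-1],[[0.2,0.8,0],[0,0,0.1],-1],[[0.2,0.8,0],[0,0,0.1],-1],[[0.2,0.8,0],[0,0,0.1],-1],[[0.2,0.8,0],[0,0,0.1],-1],[[0.2,0.6,0],[0,0,0.05],-1],[[0,0,0],[0,0,0],-1]]'
python3 -m pendant '[[[0,0,0],[0,0,0],-1],[[0,0,0],[0,0,0],-1],[[0,0,0],[0,0,0],-1],[[0,0,0],[0,0,0],-1],[[0,0,0],[0,0,0],-1],[[0,0,0],[0,0,0],-1],[[0,0,0],[0,0,0],-1],[[0,0,0],[0,0,0],-1],[[0,0,0],[0,0,0],-1],[[0,0,0],[0,0,0],-1]]'
python3 - <<'E'
from h import *
i=bot.capture('top');s=bot.capture('side');o=bot.get_obs();print(o['tool_pos'].round(1),o['tcp_rot'].round(3),o['contact_force'],proj('side',o['tool_pos']-[0,0,18]),proj('top',o['tool_pos']))
cv2.imwrite('pics/top5.png',i);cv2.imwrite('pics/side5.png',s)
cv2.imwrite('pics/e.png',np.hstack([cv2.resize(i[160:260,120:220],None,fx=4,fy=4,interpolation=2),cv2.resize(s[200:300,180:280],None,fx=4,fy=4,interpolation=2)]))
E
```

```text
time: 10.37
tool_pos: [543.6, -100.7, 191.3]
tcp_rot: [-3.139, -0.002, 1.952]
contact_force: [0.3, -0.7, -3.2]
grip_width: 45.9
finger_force: 29.6
time: 11.2
tool_pos: [598.1, 111.4, 190.9]
tcp_rot: [-3.139, -0.002, 2.057]
contact_force: [0.3, -0.7, -3.1]
grip_width: 45.9
finger_force: 29.7
time: 12.03
tool_pos: [598.7, 108.2, 192.5]
tcp_rot: [3.141, 0.0, 2.054]
contact_force: [-0.8, 0.6, -3.7]
grip_width: 45.7
finger_force: 29.7
[598.7 108.2 192.4] [3.142 0.    2.054] [-0.25021507  0.23447097 -4.25223174] [[215.69470827 243.79088483]] [[181.67814553 191.60110986]]
```

View pics/e.png

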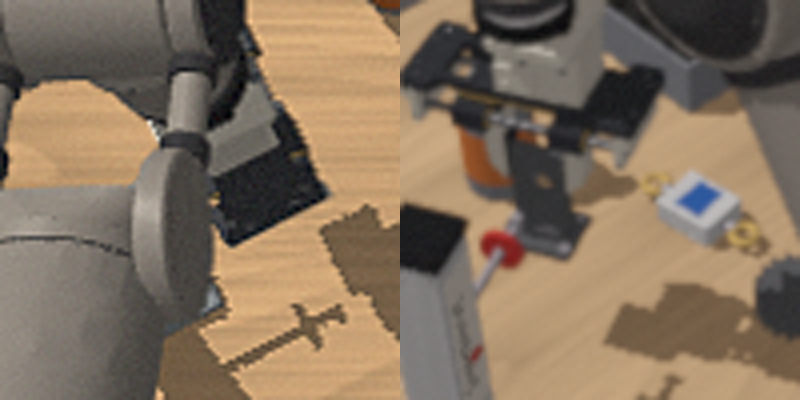

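In the side crop the bracket hangs upright in the gripper. Its eye is at (216.2,245) full-frame, against a predicted (215.7,243.8), so the grasp geometry agrees. The disc is at (205.2,260.8). Next, the lateral line of the hook at its touched height.

Run:
```python
from h import *
def red(i):
    b,g,r=[i[...,k].astype(int) for k in range(3)];return ((r-g>50)&(r-b>50)&(r-g>1.2*(g-b)+30)).astype(np.uint8)
A=cv2.imread('pics/top0.png');S=cv2.imread('pics/side0.png');S5=cv2.imread('pics/side5.png')
for nm,i,n,a,b in(('top0',A,'top',(150,195),(172,215)),('side0',S,'side',(195,250),(215,272)),('side5',S5,'side',(195,250),(215,272))):
    b_,g,r=[i[...,k].astype(float) for k in range(3)]
    w=np.clip(r-np.maximum(g,b_)-45,0,None); M=np.zeros_like(w);M[a[1]:b[1],a[0]:b[0]]=1;w*=M
    y,x=np.mgrid[:420,:560];c=((w*x).sum()/w.sum(),(w*y).sum()/w.sum())
    print(nm,np.round(c,2),plane(n,c,171.5).round(1))
# silver arm: points on arm & tip in top image (crop b coords /4)
B=lambda x,y:(x/4+80-.4,y/4+180-.4)
for q in[(228,150),(270,127),(300,112),(355,86)]: print(plane('top',B(*q),172).round(1))
u=np.array([np.cos(np.radians(-62.4)),np.sin(np.radians(-62.4))])
for x in(102,115,133): print(x,(np.array([513.3,266])+x*u).round(1))
# eye in side5: bright blob within dark lug
g=cv2.cvtColor(S5,cv2.COLOR_BGR2GRAY)[232:262,206:230]; print(g[6:20,4:18])
```

```text
top0 [158.24 204.77] [564.1 180.9 171.5]
side0 [205.01 260.87] [565.1 176.  171.5]
side5 [205.05 260.88] [565.  175.9 171.5]
[527.5 242.2 172. ]
[544.5 212.4 172. ]
[555.6 191.  172. ]
[574.9 151.5 172. ]
102 [560.6 175.6]
115 [566.6 164.1]
133 [574.9 148.1]
[[ 53  50  49  51  51  51  54  62  73  70  74  81  79  71]
 [ 50  51  51  53  51  51  50  52  56  65  83 102 113 109]
 [ 49  51  52  52  50  49  51  50  49  54  69  98 116 116]
 [ 49  51  50  50  51  49  51  51  51  51  67  99 116 116]
 [ 50  51  51  52  53  52  51  50  50  53  66  97 116 116]
 [ 49  50  53  57  61  64  57  52  51  53  58  93 115 118]
 [ 52  50  51  59  73  83  74  60  50  51  57  93 114 117]
 [ 50  47  49  57  73  88  85  72  52  48  55  88 115 116]
 [ 49  52  50  51  60  73  82  74  57  52  54  88 115 115]
 [ 50  49  49  50  49  52  55  52  49  49  53  84 109 109]
 [ 47  51  50  48  49  48  50  50  51  51  53  66  89  98]
 [ 50  50  50  50  51  49  51  50  50  53  52  52  70  88]
 [ 49  50  47  50  53  51  51  50  53  49  51  49  62  86]
 [ 53  51  50  50  52  50  53  50  50  51  50  49  66  99]]
```

Run:
```python
from h import *
for z in (169.5,171.5,173.5): print(z,proj('side',[561.9,177.7,z]),'meas 205.0 260.9')
S5=cv2.imread('pics/side5.png');g=cv2.cvtColor(S5,cv2.COLOR_BGR2GRAY)[236:250,208:219].astype(float)
w=np.clip(g-53,0,None);y,x=np.mgrid[236:250,208:219];w[y>=250-2]=0;w[:, -1]=0;w[:3]=0
print('eye',(w*x).sum()/w.sum(),(w*y).sum()/w.sum(),'pred',proj('side',[598.7,108.2,174.6]))
p=proj('side',[[598.7,108.2,174.6],[598.7,108.2,178.6],[600.5,104.6,174.6],[602.2,110,174.6]]);print((p[1:]-p[0]).round(2),'px per 4mm: z, outward, lateral')
```

```text
169.5 [[205.27865176 262.1711136 ]] meas 205.0 260.9
171.5 [[205.21260532 261.7184434 ]] meas 205.0 260.9
173.5 [[205.14643683 261.26483134]] meas 205.0 260.9
eye 214.80804953560371 244.87306501547988 pred [[215.68444806 243.74885219]]
[[-0.11 -0.91]
 [ 0.54 -0.84]
 [-1.14 -0.29]] px per 4mm: z, outward, lateral
```

Run:
```python
from h import *
S5=cv2.imread('pics/side5.png')
c=cv2.resize(S5[230:275,195:240],None,fx=13,fy=13,interpolation=cv2.INTER_CUBIC)
t=np.array([598.7,108.2,192.4-79.3]);u=np.array([.4633,-.8862,0]);n=np.array([.8862,.4633,0]);z=np.array([0,0,1])
def dr(P,col):
    q=((proj('side',P)-[195,230]+.5)*13).astype(int); cv2.polylines(c,[q.reshape(-1,1,2)],True,col,1)
dr([t+a*25*u+b*31*n for a,b in((1,1),(1,-1),(-1,-1),(-1,1))],(0,255,0))
dr([t+a*25*u+b*31*n+10*z for a,b in((1,1),(1,-1),(-1,-1),(-1,1))],(255,255,0))
for a in(-5,5): dr([t+a*u+11*np.cos(k)*n+(61.5+11*np.sin(k))*z for k in np.linspace(0,6.28,20)],(0,200,255))
dr([t-5*u+b*23*n+h*z for b,h in((1,22),(1,95),(-1,95),(-1,22))],(0,0,255))
d=np.array([561.9,177.7,171.5]); dr([d+18*np.cos(k)*n+18*np.sin(k)*z for k in np.linspace(0,6.28,30)],(255,0,255))
cv2.imwrite('pics/f.png',c)
```

```text
(no output)
```

View pics/f.png

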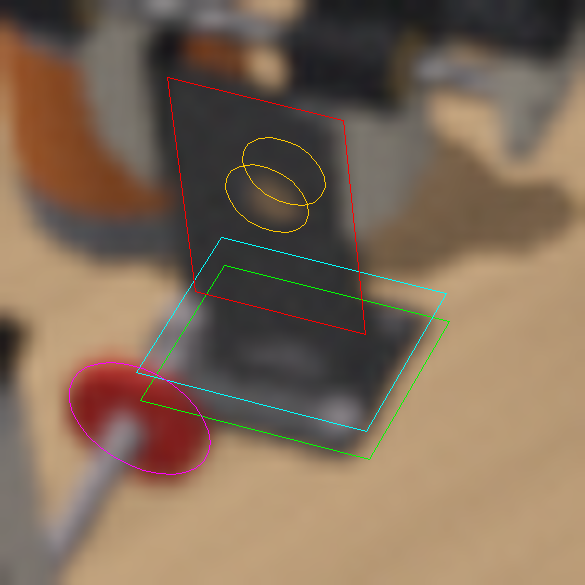

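The projected outline matches the lug. The flange is at about (345,462) in the crop against a predicted (370,458), so the bracket sits a few mm toward the column with a slight tilt, which I can accept. The lateral line is already aligned. I'll creep to just short of the tip and look once.

```bash
python3 -m pendant '[[[-0.062,0.118,0.02],[0,0,0],-1],[[-0.062,0.118,0],[0,0,0],-1],[[-0.062,0.118,0],[0,0,0],-1],[[-0.062,0.118,0],[0,0,0],-1],[[-0.062,0.118,0],[0,0,0],-1],[[-0.062,0.118,0],[0,0,0],-1],[[-0.062,0.118,0],[0,0,0],-1],[[-0.062,0.118,0],[0,0,0],-1],[[0,0,0],[0,0,0],-1],[[0,0,0],[0,0,0],-1]]'; python3 smp.py
python3 - <<'E'
from h import *
S=bot.capture('side');cv2.imwrite('pics/side6.png',S);x0,y0=190,230;k=13
c=cv2.resize(S[y0:y0+45,x0:x0+45],None,fx=k,fy=k,interpolation=cv2.INTER_CUBIC)
t=bot.get_obs()['tool_pos'];u=np.array([.4633,-.8862,0]);n=np.array([.8862,.4633,0]);z=np.array([0,0,1])
def dr(P,col):
    q=((proj('side',P)-[x0,y0]+.5)*k).astype(int); cv2.polylines(c,[q.reshape(-1,1,2)],True,col,1)
e=t-17.9*z
dr([e-5*u+11*np.cos(a)*n+11*np.sin(a)*z for a in np.linspace(0,6.28,20)],(0,200,255))
d=np.array([561.9,177.7,171.5])
dr([d+31*u+a*4*n+h*z for a,h in((-1,-4),(1,-4),(1,10),(-1,10))],(255,255,0))
dr([d+18*np.cos(a)*n+18*np.sin(a)*z for a in np.linspace(0,6.28,30)],(255,0,255))
cv2.imwrite('pics/g.png',c)
E
```

```text
time: 12.97
tool_pos: [583.7, 136.7, 193.1]
tcp_rot: [3.141, 0.0, 2.054]
contact_force: [-0.2, 0.6, -3.4]
grip_width: 45.9
finger_force: 29.7
[ 0.21  0.29 -3.44] [0.32 0.48 0.47] [583.88 136.33 193.04] 13.2667
```

View pics/g.png

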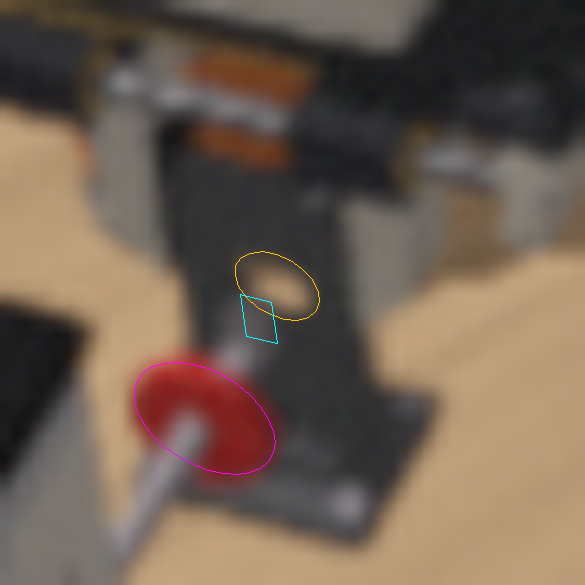

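The hole's bright spot is at (283,290) in the crop and the disc fits its outline. The hook tip looks dim near (240,345), possibly in shadow. I'll check the raw grey values there.

Run:
```python
from h import *
for f in('side5','side6'):
    S=cv2.imread(f'pics/{f}.png'); print(f); print(cv2.cvtColor(S,cv2.COLOR_BGR2GRAY)[248:262,202:218])
print(cv2.cvtColor(cv2.imread('pics/side0.png'),cv2.COLOR_BGR2GRAY)[248:262,202:218])
```

```text
side5
[[ 76  73  71  73  70  70  61  53  47  51  50  48  49  48  50  50]
 [ 87  82  81  81  80  77  65  53  50  50  50  50  51  49  51  50]
 [127 122 122 126 117  95  81  54  49  50  47  50  53  51  51  50]
 [156 158 161 162 154 135 114  67  53  51  50  50  52  50  53  50]
 [163 166 166 167 165 162 143  96  63  53  48  51  50  52  51  50]
 [168 168 167 167 167 163 149 123  90  58  49  52  50  50  49  53]
 [166 168 170 169 161 146 139 129 100  61  51  51  51  53  48  50]
 [169 168 167 163 146 120 118 109  82  57  52  51  51  53  54  51]
 [165 160 161 157 134 120 120  99  76  58  52  58  61  64  67  67]
 [144 136 140 142 128 130 125  96  76  58  54  59  69  74  75  77]
 [ 99  96  96 101 110 120 106  88  79  69  63  55  58  59  64  67]
 [ 69  68  73  78  82  85  82  82  86  84  79  69  70  69  65  65]
 [ 62  60  65  65  64  67  69  74  83  87  87  86  85  83  84  79]
 [ 63  75  86  73  62  62  63  62  69  74  80  80  83  86  87  85]]
side6
[[ 87  48  50  50  50  51  53  52  54  52  50  51  51  52  74 104]
 [ 97  57  50  52  52  52  61  61  61  57  51  49  53  51  68  97]
 [117  80  55  
[... 1028 characters left out ...]
 129 131 131 131 132 130 132]
 [159 161 162 163 160 159 157 157 160 161 162 163 163 161 162 162]
 [162 163 161 163 162 159 152 150 154 162 165 166 165 166 165 162]
 [163 165 165 164 159 146 137 130 133 155 165 166 167 163 158 154]
 [164 163 163 163 155 135 118 107 117 151 165 163 159 156 152 154]
 [160 154 156 161 158 145 120  99 112 147 160 157 155 155 155 155]
 [140 132 139 146 149 143 123 104 125 150 156 155 155 156 157 160]
 [ 95  91  93 102 114 119 110 118 142 153 156 156 156 158 159 160]
 [ 68  67  69  71  80  84  96 127 151 156 156 157 159 160 159 159]
 [ 59  63  62  62  63  64  76 110 142 155 159 157 160 158 156 155]
 [ 63  73  83  71  60  59  60  76 113 146 158 156 156 155 152 153]]
```

The tip is at (208.8,255.2), within 0.3 px of the prediction. The eye, flange and lug offsets all fit a small inward tilt of about 0.08 rad with the eye about 4 mm inward and its height correct. I'll take out the tilt and then thread slowly.

```bash
python3 -m pendant '[[[0,0,0],[-0.15,-0.08,0],-1],[[0,0,0],[-0.15,-0.08,0],-1],[[0,0,0],[-0.15,-0.08,0],-1],[[-0.015,0.03,0],[0,0,0],-1],[[-0.015,0.03,0],[0,0,0],-1],[[-0.015,0.03,0],[0,0,0],-1],[[-0.015,0.03,0],[0,0,0],-1],[[0,0,0],[0,0,0],-1],[[0,0,0],[0,0,0],-1],[[0,0,0],[0,0,0],-1]]'; python3 smp.py
cat > eye.py <<'E'
from h import *
S=bot.capture('side');o=bot.get_obs();t=o['tool_pos'];e=t-[0,0,17.9];p=proj('side',e)[0]
g=cv2.cvtColor(S,cv2.COLOR_BGR2GRAY); x,y=p.round().astype(int);print(o['tcp_rot'].round(3),'pred eye',p.round(2),'rows from',y-4,'cols from',x-7);print(g[y-4:y+8,x-7:x+7])
u=np.array([.4633,-.8862]);print('s',t[:2]@u,'n',t[:2]@[.8862,.4633])
E
python3 eye.py
```

```text
time: 14.15
tool_pos: [582.0, 140.0, 193.0]
tcp_rot: [3.141, 0.061, 2.054]
contact_force: [0.6, 0.3, -3.0]
grip_width: 46.0
finger_force: 29.7
[-0.14 -0.25 -3.62] [0.29 0.4  0.26] [582.04 139.98 193.03] 14.45
[3.141 0.061 2.054] pred eye [210.91 251.32] rows from 247 cols from 204
[[ 52  50  51  49  52  52  51  52  57  59  52  49  60  63]
 [ 50  49  50  49  52  50  51  52  53  53  51  62  89 100]
 [ 49  51  51  47  52  52  51  49  51  51  52  62  94 115]
 [ 48  49  51  50  64  71  64  58  51  50  51  61  91 115]
 [ 55  49  49  55  86 114 114  94  68  51  49  56  90 114]
 [ 61  51  48  58  97 134 142 134 106  61  51  52  84 112]
 [ 68  51  55  64  83 102 120 131 118  65  51  52  73 103]
 [ 73  51  56  74  87  86  80  78  72  53  50  55  67  97]
 [ 82  54  59  77  87  85  74  61  50  49  50  52  62  90]
 [ 91  58  59  75  88  85  74  59  52  50  51  48  57  74]
 [ 94  74  74  81  87  82  71  58  50  52  48  52  51  63]
 [ 87  84  87  86  84  75  57  53  51  53  50  53  50  56]]
s 145.5677423961579 n 580.6427895879638
```

The hole centre is at (210.3,252.1). Advanced along the arm, it lands on the tip's centre at (208.8,255.2), so I'm threading now.

```bash
python3 -m pendant '[[[-0.01,0.019,0],[0,0,0],-1],[[-0.01,0.019,0],[0,0,0],-1],[[-0.01,0.019,0],[0,0,0],-1],[[-0.01,0.019,0],[0,0,0],-1],[[-0.01,0.019,0],[0,0,0],-1],[[-0.01,0.019,0],[0,0,0],-1],[[-0.01,0.019,0],[0,0,0],-1],[[0,0,0],[0,0,0],-1],[[0,0,0],[0,0,0],-1],[[0,0,0],[0,0,0],-1]]'; python3 smp.py; python3 eye.py
```

```text
time: 15.33
tool_pos: [579.9, 144.1, 193.0]
tcp_rot: [3.141, 0.061, 2.054]
contact_force: [0.4, 0.4, -4.0]
grip_width: 45.7
finger_force: 29.7
[ 0.1  -0.02 -3.51] [0.72 0.41 0.3 ] [579.91 144.03 193.05] 15.6333
[3.141 0.061 2.054] pred eye [210.29 252.31] rows from 248 cols from 203
[[ 47  50  51  51  48  50  51  51  51  53  55  52  57  65]
 [ 47  51  49  49  51  52  51  50  51  51  57  58  79 100]
 [ 47  51  49  52  53  56  53  54  50  51  50  54  86 112]
 [ 51  52  49  52  77  93  83  66  55  52  51  53  81 109]
 [ 56  49  49  55  92 117 113 104  79  56  51  51  72 102]
 [ 67  49  49  54  78 101 116 127 113  77  53  52  67  98]
 [ 82  52  49  54  75  88  92 108 115  90  56  52  64  95]
 [ 94  56  48  58  75  88  85  77  75  69  54  49  55  89]
 [104  64  57  58  75  86  85  74  58  53  49  50  53  82]
 [ 99  79  74  73  82  85  83  71  55  51  51  50  51  66]
 [ 89  87  86  84  88  85  72  61  52  50  49  50  48  54]
 [ 70  72  76  79  76  75  63  52  53  51  50  50  47  53]]
s 141.0206223255346 n 580.6624395135253
```

```bash
python3 -m pendant '[[[-0.008,0.015,0],[0,0,0],-1],[[-0.008,0.015,0],[0,0,0],-1],[[-0.008,0.015,0],[0,0,0],-1],[[-0.008,0.015,0],[0,0,0],-1],[[-0.008,0.015,0],[0,0,0],-1],[[-0.008,0.015,0],[0,0,0],-1],[[0,0,0],[0,0,0],-1],[[0,0,0],[0,0,0],-1],[[0,0,0],[0,0,0],-1],[[0,0,0],[0,0,0],-1]]'; python3 smp.py; python3 eye.py
```

```text
time: 16.52
tool_pos: [578.5, 146.7, 193.0]
tcp_rot: [3.141, 0.061, 2.054]
contact_force: [-0.3, 0.7, -4.0]
grip_width: 46.0
finger_force: 29.7
[-0.1   0.07 -3.75] [0.68 0.23 0.61] [578.46 146.76 193.03] 16.8167
[3.141 0.061 2.054] pred eye [209.87 252.99] rows from 249 cols from 203
[[ 50  50  51  51  51  54  51  51  53  54  51  53  68  74]
 [ 49  51  50  49  54  50  52  51  51  53  53  65  94 107]
 [ 49  48  48  53  53  54  51  52  50  51  52  64  94 113]
 [ 51  52  53  68  85  82  65  57  52  53  51  59  90 114]
 [ 53  48  51  72 102 102  80  73  67  55  51  52  86 115]
 [ 58  48  51  60  78  90  88  90  93  76  52  53  83 112]
 [ 63  51  49  57  75  88  87  91  98  81  54  52  73 104]
 [ 75  59  55  58  73  87  83  76  66  55  50  52  65  96]
 [ 88  78  75  71  81  86  82  68  56  48  49  51  61  89]
 [ 87  85  86  84  86  84  73  61  50  51  49  51  51  67]
 [ 70  71  77  77  77  77  64  54  52  51  52  50  50  57]
 [ 63  66  66  67  69  67  62  54  52  49  49  52  48  52]]
s 137.9356239454388 n 580.6356414148186
```

There's no force, and the tip is showing inside the hole. Continuing.

```bash
python3 -m pendant '[[[-0.008,0.015,0],[0,0,0],-1],[[-0.008,0.015,0],[0,0,0],-1],[[-0.008,0.015,0],[0,0,0],-1],[[-0.008,0.015,0],[0,0,0],-1],[[-0.008,0.015,0],[0,0,0],-1],[[-0.008,0.015,0],[0,0,0],-1],[[-0.008,0.015,0],[0,0,0],-1],[[-0.008,0.015,0],[0,0,0],-1],[[0,0,0],[0,0,0],-1],[[0,0,0],[0,0,0],-1]]'; python3 smp.py; python3 eye.py
```

```text
time: 17.7
tool_pos: [576.5, 150.4, 193.0]
tcp_rot: [3.141, 0.061, 2.054]
contact_force: [-0.7, 0.6, -3.6]
grip_width: 46.0
finger_force: 29.7
[ 0.02 -0.14 -3.77] [0.41 0.42 0.31] [576.55 150.35 193.04] 18.0
[3.141 0.061 2.054] pred eye [209.33 253.89] rows from 250 cols from 202
[[ 48  50  50  50  51  51  50  52  50  54  54  50  66  81]
 [ 50  48  52  49  50  53  50  52  50  50  52  61  89 111]
 [ 47  50  49  51  51  56  53  53  50  50  52  55  81 111]
 [ 50  48  50  52  68  79  65  58  50  50  51  52  73 103]
 [ 62  50  48  51  75  94  84  73  58  50  50  54  65  96]
 [ 73  48  51  51  58  79  87  81  69  57  50  49  65  97]
 [ 80  55  53  51  57  74  85  87  74  59  51  52  63  95]
 [ 97  78  72  60  63  77  87  82  68  53  51  51  59  91]
 [ 90  87  79  71  77  81  81  72  60  50  51  51  56  79]
 [ 70  68  70  75  74  75  71  63  51  48  48  52  50  57]
 [ 62  65  66  67  66  68  67  59  56  50  52  50  51  51]
 [ 62  75  87  73  63  65  62  57  53  52  51  51  50  50]]
s 133.86983932736132 n 580.599549412435
```

```bash
python3 -m pendant '[[[-0.0135,0.026,0],[0,0,0],-1],[[-0.0135,0.026,0],[0,0,0],-1],[[-0.0135,0.026,0],[0,0,0],-1],[[-0.0135,0.026,0],[0,0,0],-1],[[-0.0135,0.026,0],[0,0,0],-1],[[-0.0135,0.026,0],[0,0,0],-1],[[-0.0135,0.026,0],[0,0,0],-1],[[-0.0135,0.026,0],[0,0,0],-1],[[0,0,0],[0,0,0],-1],[[0,0,0],[0,0,0],-1]]'; python3 smp.py
```

```text
time: 18.88
tool_pos: [573.3, 156.6, 193.0]
tcp_rot: [3.141, 0.061, 2.054]
contact_force: [1.0, -0.5, -2.9]
grip_width: 46.1
finger_force: 29.7
[-0.13 -0.17 -3.61] [0.41 0.47 0.47] [573.31 156.58 193.04] 19.1833
```

```bash
python3 -m pendant '[[[-0.0135,0.026,0],[0,0,0],-1],[[-0.0135,0.026,0],[0,0,0],-1],[[-0.0135,0.026,0],[0,0,0],-1],[[-0.0135,0.026,0],[0,0,0],-1],[[-0.0135,0.026,0],[0,0,0],-1],[[-0.0135,0.026,0],[0,0,0],-1],[[-0.0135,0.026,0],[0,0,0],-1],[[0,0,0],[0,0,0],-1],[[0,0,0],[0,0,0],-1],[[0,0,0],[0,0,0],-1]]'; python3 smp.py; python3 eye.py
```

```text
time: 20.02
tool_pos: [570.5, 162.1, 193.0]
tcp_rot: [3.141, 0.061, 2.054]
contact_force: [0.7, 0.6, -3.3]
grip_width: 46.2
finger_force: 29.7
[-0.56 -0.03 -3.76] [0.56 0.61 0.33] [570.49 162.03 193.05] 20.3167
[3.141 0.061 2.054] pred eye [207.49 256.82] rows from 253 cols from 200
[[ 48  49  47  52  54  52  50  52  48  47  51  51  60  73]
 [ 50  50  51  50  50  50  50  50  51  52  51  55  84 105]
 [ 46  51  51  50  55  59  62  54  52  51  53  54  82 110]
 [ 51  53  50  52  71  98 108  74  54  51  51  53  73 102]
 [ 64  52  55  55  78 117 127  90  65  58  52  51  67  97]
 [ 82  54  54  55  60  75  82  78  78  67  52  54  64  94]
 [ 90  60  56  56  53  54  61  62  71  71  54  51  58  91]
 [ 88  54  57  54  56  55  55  57  57  55  51  52  52  86]
 [ 84  56  57  57  63  59  57  56  53  55  54  53  55  75]
 [ 99  62  57  70  78  75  59  56  53  53  55  52  50  54]
 [131  74  69  80  86  80  64  58  54  54  55  52  52  50]
 [145  91 102 111  96  77  61  54  57  55  55  53  51  48]]
s 120.68327062610558 n 580.6347442969612
```

Inside the seat with no contact. I'll go 1.5 mm further in, then lower slowly.

```bash
python3 -m pendant '[[[-0.012,0.022,0],[0,0,0],-1],[[-0.012,0.022,0],[0,0,0],-1],[[0,0,-0.04],[0,0,0],-1],[[0,0,-0.04],[0,0,0],-1],[[0,0,-0.04],[0,0,0],-1],[[0,0,-0.04],[0,0,0],-1],[[0,0,-0.04],[0,0,0],-1],[[0,0,-0.04],[0,0,0],-1],[[0,0,-0.04],[0,0,0],-1],[[0,0,0],[0,0,0],-1]]'; python3 smp.py
```

```text
time: 21.2
tool_pos: [569.6, 163.3, 184.3]
tcp_rot: [3.142, 0.061, 2.054]
contact_force: [-1.3, -0.5, -3.3]
grip_width: 45.9
finger_force: 29.7
[ 0.04 -0.27 -3.76] [0.47 0.15 0.41] [569.75 163.38 184.64] 21.5
```

```bash
python3 -m pendant '[[[0,0,-0.025],[0,0,0],-1],[[0,0,-0.025],[0,0,0],-1],[[0,0,-0.025],[0,0,0],-1],[[0,0,-0.025],[0,0,0],-1],[[0,0,-0.025],[0,0,0],-1],[[0,0,-0.025],[0,0,0],-1],[[0,0,0],[0,0,0],-1],[[0,0,0],[0,0,0],-1],[[0,0,0],[0,0,0],-1],[[0,0,0],[0,0,0],-1]]'; python3 smp.py
```

```text
time: 22.33
tool_pos: [569.8, 163.4, 180.2]
tcp_rot: [3.141, 0.061, 2.054]
contact_force: [0.4, -0.0, -1.8]
grip_width: 46.0
finger_force: 29.7
[ 0.1   0.09 -2.5 ] [0.74 0.4  0.4 ] [569.75 163.4  180.18] 22.6333
```

Contact came where predicted, and the scale now carries about 1.2 N. Lowering the remaining 4 mm.

```bash
python3 -m pendant '[[[0,0,-0.025],[0,0,0],-1],[[0,0,-0.025],[0,0,0],-1],[[0,0,-0.025],[0,0,0],-1],[[0,0,-0.025],[0,0,0],-1],[[0,0,-0.025],[0,0,0],-1],[[0,0,-0.012],[0,0,0],-1],[[0,0,0],[0,0,0],-1],[[0,0,0],[0,0,0],-1],[[0,0,0],[0,0,0],-1],[[0,0,0],[0,0,0],-1]]'; python3 smp.py; python3 eye.py
```

```text
time: 23.47
tool_pos: [569.8, 163.4, 176.1]
tcp_rot: [3.141, 0.061, 2.054]
contact_force: [0.7, -0.1, 0.3]
grip_width: 46.3
finger_force: 29.7
[-0.02  0.19 -0.28] [0.55 0.35 0.2 ] [569.77 163.4  176.08] 23.7667
[3.141 0.061 2.054] pred eye [207.82 260.99] rows from 257 cols from 201
[[ 51  51  51  50  52  54  50  49  48  43  45  44  49  45]
 [ 52  54  55  55  55  55  52  50  51  50  49  57  79  85]
 [ 54  53  53  55  55  56  55  52  52  47  54  65  93 112]
 [ 54  57  54  56  56  55  54  55  54  52  53  67  96 116]
 [ 60  58  57  54  57  55  56  55  53  53  52  63  95 117]
 [ 62  54  58  61  61  56  56  56  51  53  52  56  87 114]
 [ 62  57  63  71  74  63  57  54  56  53  52  53  81 111]
 [ 72  64  77  85  81  70  58  58  54  50  55  53  72 101]
 [ 84  94 115 102  83  70  57  54  56  54  51  51  62  88]
 [100 121 135 105  77  60  57  56  56  53  51  49  54  70]
 [130 137 122  86  63  57  59  54  56  52  49  51  50  58]
 [145 133 100  70  57  56  59  57  53  53  49  49  51  51]]
s 119.17470609824815 n 580.6267077528478
```

The hook carries the full weight, so I'll open gradually.

```bash
python3 -m pendant '[[[0,0,0],[0,0,0],0.02],[[0,0,0],[0,0,0],0.04],[[0,0,0],[0,0,0],0.06],[[0,0,0],[0,0,0],0.1],[[0,0,0],[0,0,0],0.15],[[0,0,0],[0,0,0],0.2],[[0,0,0],[0,0,0],0.3],[[0,0,0],[0,0,0],0.4],[[0,0,0],[0,0,0],0.6],[[0,0,0],[0,0,0],0.8]]'; python3 smp.py; python3 eye.py
```

```text
time: 24.65
tool_pos: [569.7, 163.4, 176.0]
tcp_rot: [3.141, 0.061, 2.054]
contact_force: [-0.2, 0.8, 0.2]
grip_width: 73.3
finger_force: 0.0
[ 0.07 -0.19 -0.25] [0.4  0.47 0.26] [569.73 163.4  176.03] 24.95
[3.141 0.061 2.054] pred eye [207.83 261.  ] rows from 257 cols from 201
[[ 51  50  52  54  56  57  59  61  64  66  62  53  42  46]
 [ 51  54  52  55  56  56  60  58  57  58  58  54  52  90]
 [ 53  55  54  55  55  57  60  58  55  58  52  54  62 122]
 [ 57  56  53  53  55  58  58  57  57  53  53  52  60 116]
 [ 57  54  56  54  55  53  54  55  57  53  51  52  55  99]
 [ 61  57  57  58  59  58  53  54  56  54  54  50  54  87]
 [ 61  55  63  71  71  63  59  57  54  53  52  52  53  83]
 [ 72  61  76  82  83  69  61  57  57  52  52  53  51  81]
 [ 83  95 113  92  83  66  57  54  56  53  54  50  51  70]
 [103 124 134  97  76  59  57  58  53  55  51  52  51  63]
 [130 138 124  89  64  60  57  54  56  58  50  52  51  59]
 [145 134 104  70  59  55  56  58  54  52  50  52  49  58]]
s 119.18226018364149 n 580.5981882094592
```

Released cleanly and still. I'll lift straight up, then level the tool and travel to the button with closed fingers.

```bash
python3 -m pendant '[[[0,0,0],[0,0,0],1],[[0,0,0],[0,0,0],1],[[0,0,0.1],[0,0,0],1],[[0,0,0.2],[0,0,0],1],[[0,0,0.4],[0,0,0],1],[[0,0,0.5],[0,0,0],1],[[0,0,0.5],[0,0,0],1],[[0,0,0.5],[0,0,0],1],[[0,0,0.4],[0,0,0],1],[[0,0,0],[0,0,0],1]]'
python3 -m pendant '[[[0,-0.5,0],[0.15,0.08,0],1],[[-0.08,-0.96,0],[0.15,0.08,0],1],[[-0.08,-0.96,0],[0.15,0.08,0],1],[[-0.08,-0.96,0],[0,0,0],-1],[[-0.08,-0.96,0],[0,0,0],-1],[[-0.08,-0.96,0],[0,0,0],-1],[[-0.08,-0.96,0],[0,0,0],-1],[[-0.08,-0.96,0],[0,0,0],-1],[[-0.08,-0.96,0],[0,0,0],-1],[[-0.08,-0.96,0],[0,0,0],-1]]'
python3 -m pendant '[[[-0.08,-0.96,0],[0,0,0],-1],[[-0.08,-0.96,0],[0,0,0],-1],[[-0.08,-0.96,0],[0,0,0],-1],[[-0.08,-0.96,0],[0,0,0],-1],[[-0.08,-0.96,0],[0,0,0],-1],[[-0.08,-0.96,0],[0,0,0],-1],[[-0.08,-0.96,0],[0,0,0],-1],[[-0.08,-0.96,0],[0,0,0],-1],[[-0.08,-0.96,0],[0,0,0],-1],[[0,0,0],[0,0,0],-1]]'
python3 smp.py
python3 - <<'E'
from h import *
S=bot.capture('side');T=bot.capture('top');cv2.imwrite('pics/side7.png',S);cv2.imwrite('pics/top7.png',T)
h=cv2.cvtColor(S,cv2.COLOR_BGR2HSV);m=cv2.inRange(h,(105,150,60),(125,255,255));k,_,st,c=cv2.connectedComponentsWithStats(m)
print([(st[j].tolist(),c[j].round(1).tolist()) for j in range(1,k) if st[j,4]>8])
for z in(38,42,46): print(z,plane('top',(362.7,226.6),z).round(1),proj('side',plane('top',(362.7,226.6),z)))
cv2.imwrite('pics/i.png',np.hstack([cv2.resize(S[240:285,185:230],None,fx=8,fy=8,interpolation=2),cv2.resize(T[180:225,140:185],None,fx=8,fy=8,interpolation=2)]))
E
```

```text
time: 25.83
tool_pos: [570.9, 163.6, 257.5]
tcp_rot: [3.135, 0.063, 2.054]
contact_force: [0.0, 0.9, -0.2]
grip_width: 92.0
finger_force: 0.0
time: 26.67
tool_pos: [547.6, -112.1, 253.6]
tcp_rot: [-3.141, -0.0, 2.054]
contact_force: [1.0, -0.7, 0.5]
grip_width: 49.5
finger_force: 0.0
time: 27.5
tool_pos: [525.0, -375.0, 252.7]
tcp_rot: [-3.14, 0.001, 2.05]
contact_force: [-1.1, 0.4, 0.2]
grip_width: 0.1
finger_force: 0.0
[0.03 0.47 0.08] [0.35 0.5  0.42] [ 526.32 -369.89  253.44] 27.8
[([360, 180, 6, 4, 20], [362.2, 181.6]), ([417, 202, 7, 5, 27], [420.0, 204.1]), ([341, 209, 3, 4, 11], [341.9, 210.6]), ([251, 247, 8, 6, 26], [254.4, 249.2]), ([547, 314, 13, 36, 270], [553.3, 331.8])]
38 [ 518.5 -441.    38. ] [[340.3049761  211.53247136]]
42 [ 517.9 -440.2   42. ] [[340.39254889 210.92061265]]
46 [ 517.4 -439.3   46. ] [[340.48045079 210.30631524]]
```

View pics/i.png

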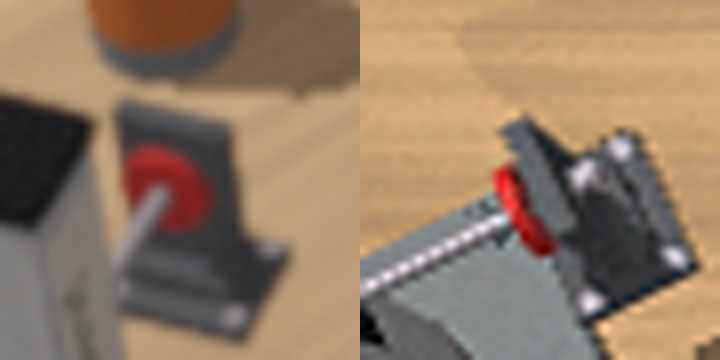

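The bracket hangs upright on the seat, just outside the red disc (side crop about (160,190), top crop lug at about (540,170)). Next, a check of its position along the arm before going on to the button.

Run:
```python
from h import *
u=np.array([.4633,-.8862])
C=lambda x,y:((x-360)/8+140-.45,y/8+180-.45)
d=plane('top',C(525,210),171.5-6); print('disc',(d[:2]@u).round(1))
for q in[(500,130),(527,113),(580,172),(572,225)]: print('lug top corner',(plane('top',C(*q),192)[:2]@u).round(1))
for q in[(625,135),(698,268),(588,318)]: 
    p=plane('top',C(*q),107);print('flange',(p[:2]@u).round(1),(p[:2]@[.8862,.4633]).round(1))
```

```text
disc 103.7
lug top corner 112.9
lug top corner 124.1
lug top corner 132.2
lug top corner 121.6
flange 139.1 608.0
flange 142.3 547.2
flange 96.4 549.1
```

```bash
python3 -m pendant '[[[-0.05,-0.8,-0.5],[0,0,0],-1],[[-0.05,-0.8,-0.8],[0,0,0],-1],[[-0.05,-0.5,-0.8],[0,0,0],-1],[[-0.1,-0.24,-0.8],[0,0,0],-1],[[0,0,-0.8],[0,0,0],-1],[[0,0,-0.8],[0,0,0],-1],[[0,0,-0.4],[0,0,0],-1],[[0,0,0],[0,0,0],-1],[[0,0,0],[0,0,0],-1],[[0,0,0],[0,0,0],-1]]'; python3 smp.py
```

```text
time: 28.73
tool_pos: [520.0, -440.6, 109.0]
tcp_rot: [3.141, 0.003, 2.055]
contact_force: [0.7, -0.5, -0.0]
grip_width: 0.4
finger_force: 0.0
[-0.14  0.03  0.19] [0.62 0.39 0.61] [ 519.64 -440.6   108.69] 29.0333
```

The flange corners put the eye at about 117 mm out, within ±9 of 115. The finger is over the button, so I'll descend to just above it and press with force checks.

```bash
python3 -m pendant '[[[-0.03,0,-0.4],[0,0,0],-1],[[0,0,-0.4],[0,0,0],-1],[[0,0,-0.4],[0,0,0],-1],[[0,0,-0.1],[0,0,0],-1],[[0,0,-0.05],[0,0,0],-1],[[0,0,-0.05],[0,0,0],-1],[[0,0,0],[0,0,0],-1],[[0,0,0],[0,0,0],-1],[[0,0,0],[0,0,0],-1],[[0,0,0],[0,0,0],-1]]'; python3 smp.py
```

```text
time: 29.87
tool_pos: [518.1, -440.3, 68.7]
tcp_rot: [3.141, 0.002, 2.054]
contact_force: [-8.7, 7.4, 29.4]
grip_width: 0.3
finger_force: 14.3
[-7.92  6.98 28.67] [0.25 0.56 0.54] [ 518.1  -440.3    68.71] 30.1667
```

```bash
python3 -m pendant '[[[0,0,-0.05],[0,0,0],-1],[[0,0,-0.05],[0,0,0],-1],[[0,0,-0.05],[0,0,0],-1],[[0,0,0],[0,0,0],-1],[[0,0,0],[0,0,0],-1],[[0,0,0],[0,0,0],-1],[[0,0,0],[0,0,0],-1],[[0,0,0],[0,0,0],-1],[[0,0,0],[0,0,0],-1],[[0,0,0],[0,0,0],-1]]'; python3 smp.py
```

```text
time: 31.0
tool_pos: [518.2, -440.4, 68.2]
tcp_rot: [3.141, 0.004, 2.054]
contact_force: [-14.6, 13.4, 50.0]
grip_width: 0.7
finger_force: 24.9
[-14.18  13.01  49.73] [0.39 0.53 0.22] [ 518.24 -440.43   68.18] 31.3
```

It met a hard stop at fingertip height 51.5 mm. I'll rise in small steps to see whether a soft button spring shows in the force.

```bash
python3 -m pendant '[[[0,0,0.1],[0,0,0],-1],[[0,0,0.1],[0,0,0],-1],[[0,0,0.05],[0,0,0],-1],[[0,0,0],[0,0,0],-1],[[0,0,0],[0,0,0],-1],[[0,0,0],[0,0,0],-1],[[0,0,0],[0,0,0],-1],[[0,0,0],[0,0,0],-1],[[0,0,0],[0,0,0],-1],[[0,0,0],[0,0,0],-1]]'; python3 smp.py;python3 - <<'E'
from h import *
S=bot.capture('side');cv2.imwrite('pics/side8.png',S)
E
python3 -m pendant '[[[0,0,0.05],[0,0,0],-1],[[0,0,0.05],[0,0,0],-1],[[0,0,0],[0,0,0],-1],[[0,0,0],[0,0,0],-1],[[0,0,0],[0,0,0],-1],[[0,0,0],[0,0,0],-1],[[0,0,0],[0,0,0],-1],[[0,0,0],[0,0,0],-1],[[0,0,0],[0,0,0],-1],[[0,0,0],[0,0,0],-1]]'; python3 smp.py
```

```text
time: 32.13
tool_pos: [518.0, -440.2, 69.0]
tcp_rot: [-3.142, 0.0, 2.054]
contact_force: [-3.4, 3.2, 14.0]
grip_width: 0.3
finger_force: 7.3
[-3.61  3.53 14.39] [0.35 0.5  0.65] [ 518.01 -440.2    69.05] 32.4333
time: 33.32
tool_pos: [518.0, -440.1, 70.9]
tcp_rot: [-3.141, -0.0, 2.054]
contact_force: [-1.7, 1.8, 2.6]
grip_width: 0.5
finger_force: 1.5
[-1.86  0.43  3.05] [0.52 0.37 0.4 ] [ 517.97 -440.12   70.93] 33.6167
```

3 N at 1.6 mm above the stop is the button's spring (4 N over 6 mm), so it was fully pressed. Releasing and checking both.

```bash
python3 -m pendant '[[[0,0,0.1],[0,0,0],-1],[[0,0,0.2],[0,0,0],-1],[[0,0,0.3],[0,0,0],-1],[[0,0,0.5],[0,0,0],-1],[[0,0,0.5],[0,0,0],-1],[[0,0,0.5],[0,0,0],-1],[[0,0,0.4],[0,0,0],-1],[[0,0,0],[0,0,0],-1],[[0,0,0],[0,0,0],-1],[[0,0,0],[0,0,0],-1]]'; python3 smp.py
python3 - <<'E'
from h import *
A=cv2.imread('pics/side7.png')[240:285,185:230].astype(int)
for k in range(2):
    S=bot.capture('side')[240:285,185:230].astype(int);print(abs(S-A).max(),abs(S-A).mean())
E
```

```text
time: 34.45
tool_pos: [517.9, -439.8, 145.3]
tcp_rot: [-3.141, -0.001, 2.054]
contact_force: [0.0, -0.5, 0.2]
grip_width: 0.7
finger_force: 0.0
[ 0.05  0.36 -0.34] [0.35 0.6  0.45] [ 517.83 -439.88  144.98] 34.75
14 1.0834567901234569
8 1.119835390946502
```

The bracket hasn't moved (image difference is noise only) and the button is free.

```bash
python3 -c "
from plant import bot
print(bot.close_job())"
```

```text
the job is handed in; nothing more can be done
None
```

The bracket hangs still on the scale's hook, the hold button was pressed to its stop and released, and the job is handed in at about 35 s; no verdict was returned, and one press reached about 50 N through the fingertips.

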